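Tare the glaze scale

TASK

Tare the scale that carries the tall frosted mixing tub, ready for weighing glaze powder: with the fingertips press the green key of that scale gently but well down, keep it down for half a second, then let it come up and withdraw. Do not touch the tub or that scale's pan, press no other key on either scale, and leave the scales and everything else on the table where they stand.

Things in the scene. Friction and masses are not known exactly. Their poses are not given: they have to be found in the camera images.
- mix: the mixing scale, with the tall frosted tub on its pan: white digital bench scale, 270 mm deep, 210 mm wide, 75 mm high to the top of its steel pan, 2.75 kg, loose on rubber feet. Origin: centre of its underside; -x its front, z up. Three keys 60 mm apart on its sloped front: red on/off at +y, green tare in the middle, blue units at -y; display behind them
- mix_tare_top (a point): centre of the top face of the green tare key of the mixing scale (moves with the key); its z axis points straight out of the sloped panel, its y axis runs along the key row; key face 22 x 30 mm (x by y), standing 8 mm proud of the panel; at about (-112, 0, 52) mm in the scale's frame. The console slopes 17 degrees down to the front
- mix_tare (a joint): green tare key of the mixing scale: 0 = up, 0.005 m = fully down; sprung, 2 N to start it, 6 N fully down; its switch closes at 0.0032 m (4.6 N)
- mix_power (a joint): red on/off key of the mixing scale: 0 = up, 0.005 m = fully down; sprung, 2 N to start it, 6 N fully down; its switch closes at 0.0032 m (4.6 N)
- mix_units (a joint): blue units key of the mixing scale: 0 = up, 0.005 m = fully down; sprung, 2 N to start it, 6 N fully down; its switch closes at 0.0032 m (4.6 N)
- mix_pan: steel weighing pan of the mixing scale, 174 x 196 x 4 mm, fixed to it; origin at the centre of its underside, 71 mm above the table and 46 mm behind the scale's centre
- tub: empty frosted plastic mixing tub standing on the mixing scale's pan, 108 mm across the rim, 125 mm high, about 60 g; origin at the centre of its underside
- ware: the ware scale, identical to the mixing scale, but with a low clay bowl on its pan; same origin and axes
- ware_tare (a joint): green tare key of the ware scale: 0 = up, 0.005 m = fully down; sprung, 2 N to start it, 6 N fully down; its switch closes at 0.0032 m (4.6 N)
- ware_power (a joint): red on/off key of the ware scale: 0 = up, 0.005 m = fully down; sprung, 2 N to start it, 6 N fully down; its switch closes at 0.0032 m (4.6 N)
- ware_units (a joint): blue units key of the ware scale: 0 = up, 0.005 m = fully down; sprung, 2 N to start it, 6 N fully down; its switch closes at 0.0032 m (4.6 N)
- bowl: clay bowl with a scalloped rim on the ware scale's pan, about 142 mm across and 63 mm high; origin at the centre of its underside
- jar_a: white jar with black lid and yellow label, 76 mm across, 105 mm high, between the scales; origin at the centre of its underside
- jar_b: white jar with black lid and pale label, 76 mm across, 105 mm high, on the robot's right; origin at the centre of its underside
- spray: amber pump bottle, 52 mm across, 181 mm high, on the robot's left; origin at the centre of its underside
- lump: lump of clay about 36 x 32 x 28 mm between the scales near the robot; origin at its underside
- scoop: wooden spoon lying near the robot on its left; origin under its middle
- brush: glaze brush lying near the robot on its right; origin under its middle
There are look-alikes about, which are no part of the job. What is shaped like the tub but orange is not meant.

How it is judged (in metres and radians):
On the way:
1. the fingertips press the green tare key of the scale with the tub well down (3.2 of its 5 mm) and keep it down (value of joint mix_tare above 0.0032 m and contact force between the fingers and mix_tare above 0.5 N), for 0.3 s.
At the end, for the whole second after the job is handed in: The green key of the mixing scale has been held down and is up again, as are all other keys (within 0.8 mm); both scales are within 8 mm of where they stood, the tub stands still and upright on its pan within 10 mm, and everything else is within 15 mm of its start (value of joint each of mix_tare, mix_power, mix_units, ware_tare, ware_power, ware_units below 0.0008 m and distance of each of mix, ware from where it was at the start of the episode below 0.008 m and distance of tub from where it was at the start of the episode below 0.01 m and distance of each of bowl, jar_a, jar_b, spray, lump, scoop, brush from where it was at the start of the episode below 0.015 m and angle between tub's own z axis and vertical below 0.1 rad and linear speed of each of mix, tub below 0.02 m/s); the robot touches nothing.
It fails at once if another key on either scale is pressed (more than 1.5 mm) (value of joint any of mix_power, mix_units, ware_tare, ware_power, ware_units above 0.0015 m).
It fails at once if the robot touches the tub or the pan it stands on (contact force between any of the fingers, the arm and tub above 0.5 N or contact force between any of the fingers, the arm and mix_pan above 0.5 N).
It fails at once if the green key is pushed harder than 25 N (contact force between the fingers and mix_tare above 25 N).
It fails at once if a scale (more than 8 mm) or the tub (more than 10 mm) is shoved, tipped or lifted (distance of any of mix, ware from where it was at the start of the episode above 0.008 m or distance of tub from where it was at the start of the episode above 0.01 m).
It fails at once if another thing on the table is moved (more than 15 mm) (distance of any of bowl, jar_a, jar_b, spray, lump, scoop, brush from where it was at the start of the episode above 0.015 m).
It also fails if it takes over 35 s, if anything falls off the work surface, if the arm or the gripper's body presses on something with over 40 N, if the wrist force passes 120 N, or if a joint passes its speed limit or range.

ROBOT

A 7-joint arm with a two-finger parallel gripper is mounted at the origin on the work surface. World frame = base frame: x ahead of the robot, y to its left, z up, the work surface at z = 0. Lengths are in mm, angles in rad, forces in N, time in s.
With the tool pointing down it reaches from about 425 to 1025 mm from the base axis. Payload 9.4 kg.
Tool frame: the origin (TCP) lies between the finger pads; the fingertips stand 14 mm ahead of it and the grasp point (between the pads) lies 5 mm behind it; z points along the fingers, y is the line along which they close (so a half turn about z gives the same grasp; the last joint's range is limited). The gripper opens to 93 mm and grips with 3 to 60 N. Pads are 15 mm wide; open, the fingers measure 128 mm over their backs; the gripper's body (75 mm by 188 mm) begins 65 mm behind the grasp point.
Start: joints at [1.109, 0.599, -0.003, 1.599, 0.002, 0.943, -0.08], TCP at [272.135, -671.987, 202.518] pointing down, gripper open.
Joint ranges: [-2.57, 2.57], [-0.35, 1.97], [-1.29, 1.29], [0.11, 2.56], [-1.05, 4.19], [0.11, 1.86], [-2.63, 2.63]. Speed limits (rad/s): [2.22, 2.22, 3.01, 3.01, 3.14, 3.14, 3.14].

INTERFACE

Orientations are given as a 3x3 rotation matrix whose columns are the frame's x, y, z axes.
In Python, from rig import read_state, eyes, workorder gives the robot as it stands.
- The arm moves only by the shell command python3 -m jog 'ROWS' [OPENING]. ROWS is JSON, a list of rows, each an object of numbers: "x", "y", "z": the shift along the world's x, y, z normalised to -1 to 1, where 1 is 0.1 m; "rx", "ry", "rz": the turn, a rotation vector about the world's x, y, z normalised to -1 to 1, where 1 is 120 degrees. In form: [{"x": .., "y": .., "z": .., "rx": .., "ry": .., "rz": ..}, ...]. A call has exactly 8 rows; each row is the pose to reach, as a shift and turn from the pose commanded when the call began; what a row does not reach only later rows make up. A row lasts 1/10 s, in which the tool goes at most 50 mm and 8.59 degrees, less where a joint would pass 70% of its speed; a pose out of reach is approached as far as the arm can. A call with a number of a shift or a turn outside -1 to 1 is refused whole. A call with a gripper value outside its range is refused whole. OPENING is the closure, from -1 (fully open) to 1 (shut), set as the call begins (- or left out, the last holds). The fingers move at their own pace and stop on an object; the grip force is fixed at half the most. Time passes only in rows, so rows that repeat a pose let the fingers close, or fill a call up. It gives the time, the measured TCP pose, the force, the opening and the grip force at its end, in the units of the state.
- read_state(): the state, without advancing time (a new reading comes with each control period).
- eyes.get_image(name): name is "side" or "top"; returns (picture, depth): 420x560x3 uint8, blue, green, red; 420x560 float32, mm along the optical axis (not along the pixel's ray), 0 where there is no reading.
- eyes.camera_params(name): a dict with "fx", "fy", "cx", "cy" (pixels), "k1" (the pictures are not rectified: a ray, as slopes to the right and down, at radius r is drawn at 1 + k1 r^2 times it, then the intrinsics apply), "world_to_cam" (4x4, takes a point from world to camera coordinates). Camera axes: x right, y down, z forward; pixel columns grow to the right and rows downward; lengths in mm; the calibration is good to about 2 mm. A picture is of the moment at which its call begins. camera_params takes no time and is no camera call.
- workorder.close_job(): hands the job in; it is judged then, once.
The state is a dict: "time_s": time; "qpos": joint angles; "dq": joint speeds; "effort": joint torques, N m; "tcp_pos": TCP position; "ee_rot": TCP orientation; "force": force on the tool from outside, world axes, zero at the start; "torque": the same for the moment, N m; "gripper_width": opening from 0.0 (shut) to 1.0 (fully open); "grasp_force": force on a finger pad.
Only numpy, scipy, OpenCV 4.12 (cv2) and the standard library are available. Lean on these libraries where they do the work, as an engineer would, in place of code of your own. Each camera call takes 0.05 s, during which the arm holds its last target. There are 200 camera calls.

## Working session

There is one attempt and no reset: what is moved stays moved. The work goes in short steps, Python scripts to look and compute and a shell command to move; the robot and the scene stay as the last step left them, time stands still between calls to the robot, and variables do not carry over. Pictures are saved under pics/ and viewed, at most 10 in all, crops included, and the job is handed in when it is done.

```bash
mkdir -p pics; python3 - <<'E'
from rig import read_state, eyes
import cv2,numpy as np
for n in("side","top"):
    im,d=eyes.get_image(n); cv2.imwrite(f"pics/{n}0.png",im); np.save(f"pics/{n}0.npy",d)
    p=eyes.camera_params(n); print(n,p)
s=read_state(); print(s["time_s"],s["tcp_pos"],s["ee_rot"],s["gripper_width"],s["force"])
E
```

```text
side {'fx': 499.05992050128634, 'fy': 499.05992050128634, 'cx': 275.1199092979991, 'cy': 211.10749949933395, 'k1': 0.03866991564503301, 'world_to_cam': array([[-8.23591595e-01, -5.66820699e-01, -2.02775984e-02,
         4.55820077e+02],
       [-2.89439629e-01,  4.50764669e-01, -8.44414540e-01,
         2.15739211e+02],
       [ 4.87772064e-01, -6.89583577e-01, -5.35306365e-01,
         1.10582694e+03],
       [ 0.00000000e+00,  0.00000000e+00,  0.00000000e+00,
         1.00000000e+00]])}
top {'fx': 396.4789846002776, 'fy': 396.4789846002776, 'cx': 279.26142409137515, 'cy': 211.87551335811386, 'k1': 0.0002682830973320839, 'world_to_cam': array([[ 1.71790139e-02, -9.99831613e-01,  6.45196152e-03,
        -7.83800934e+00],
       [-9.72339342e-01, -1.82093128e-02, -2.32861815e-01,
         5.67445455e+02],
       [ 2.32940090e-01, -2.27315965e-03, -9.72488430e-01,
         1.30063940e+03],
       [ 0.00000000e+00,  0.00000000e+00,  0.00000000e+00,
         1.00000000e+00]])}
0.1 [ 271.95607002 -671.58002643  201.75964335] [[ 9.26864260e-01  3.75396099e-01 -6.42528446e-04]
 [ 3.75396622e-01 -9.26863483e-01  1.20832010e-03]
 [-1.41937500e-04 -1.36115172e-03 -9.99999064e-01]] 0.9944672027454939 [0.26131821 0.41189772 0.94605504]
```

View pics/top0.png

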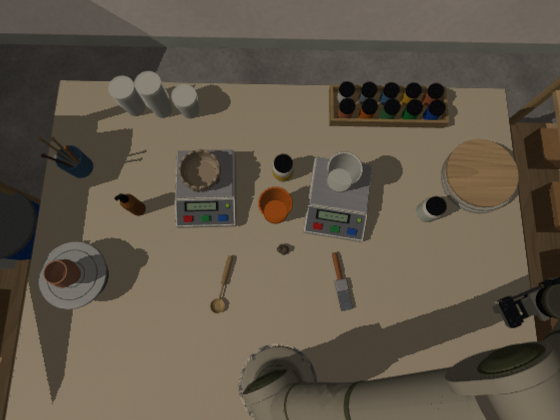

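View pics/side0.png

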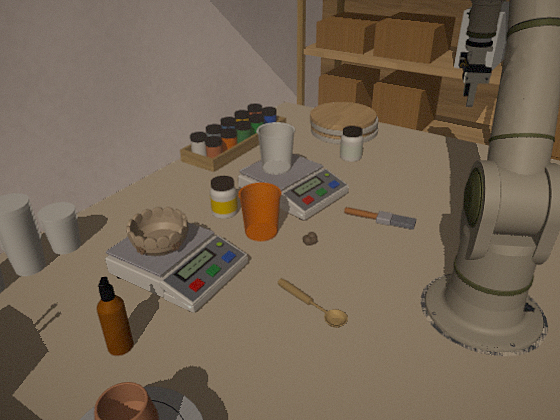

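The top view shows the tub's scale on the right, with its keys at red (318,226), green (335,229) and blue (350,231). In the side view its green key is near (325,193). The bowl's scale is on the left. Next I'll locate the keys precisely.

```bash
cat > h.py <<'E'
import numpy as np,cv2
from rig import eyes
def unproj(n,u,v,z=None,d=None):
    p=eyes.camera_params(n);K=np.array([[p["fx"],0,p["cx"]],[0,p["fy"],p["cy"]],[0,0,1]])
    x,y=cv2.undistortPoints(np.array([[[u,v]]],float),K,np.array([p["k1"],0,0,0.]))[0,0]
    T=np.linalg.inv(p["world_to_cam"]);r=T[:3,:3]@[x,y,1];o=T[:3,3]
    return o+r*(d if d else (z-o[2])/r[2])
E
python3 - <<'E'
from h import *
for n,box in(("top",(300,370,215,240)),("side",(290,350,170,215))):
    im=cv2.imread(f"pics/{n}0.png").astype(int);D=np.load(f"pics/{n}0.npy")
    a,b,c,e=box;B,G,R=[im[c:e,a:b,i] for i in range(3)]
    for k,m in(("r",(R>1.6*G)&(R>1.6*B)&(R>70)),("g",(G>1.4*R)&(G>1.2*B)&(G>50)),("b",(B>1.4*R)&(B>1.2*G)&(B>60))):
        cnt,lab,st,ce=cv2.connectedComponentsWithStats(m.astype(np.uint8))
        for i in range(1,cnt):
            if st[i,4]<15: continue
            u,v=ce[i]+[a,c]; d=np.median(D[c:e,a:b][lab==i])
            print(n,k,st[i],(u.round(1),v.round(1)),"z52",unproj(n,u,v,z=52).round(1),"depth",unproj(n,u,v,d=float(d)).round(1))
im=cv2.imread("pics/top0.png")[140:250,290:390];cv2.imwrite("pics/c1.png",cv2.resize(im,None,fx=5,fy=5,interpolation=2))
E
```

```text
top r [13  7  9  8 60] (np.float64(317.0), np.float64(225.7)) z52 [ 524.2 -129.3   52. ] depth [ 524.4 -129.4   51.1]
top g [30 10  9  8 57] (np.float64(334.1), np.float64(228.5)) z52 [ 515.4 -188.1   52. ] depth [ 515.7 -188.3   50.6]
top b [47 13 10  8 63] (np.float64(351.3), np.float64(231.3)) z52 [ 506.9 -247.5   52. ] depth [ 507.1 -247.7   50.8]
side r [12 25 12 10 73] (np.float64(307.6), np.float64(199.5)) z52 [ 522.4 -119.    52. ] depth [ 524.3 -122.1   49.8]
side g [26 18 11  9 58] (np.float64(320.8), np.float64(191.6)) z52 [ 513.  -177.3   52. ] depth [ 514.8 -180.5   49.9]
side b [38 10 12  8 57] (np.float64(333.3), np.float64(183.8)) z52 [ 505.1 -237.7   52. ] depth [ 507.1 -241.5   49.6]
```

View pics/c1.png

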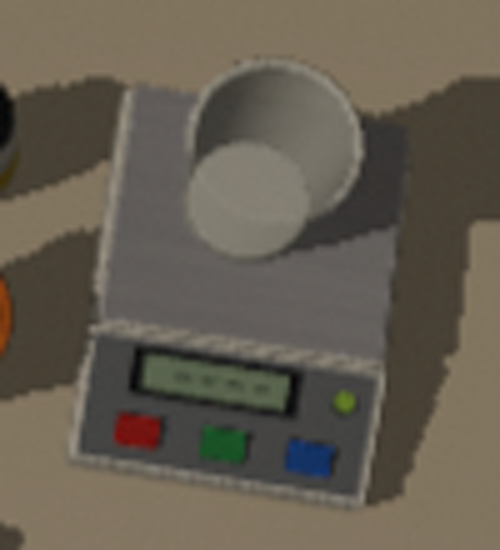

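The crop confirms it: the green key is in the middle of the tub scale's row, and its +y side is red. Key centre is about (515,-186,51), with the row yawed about -8°. I'll close the gripper and lean the tool 17° so it presses along the key normal.

```bash
cat >> h.py <<'E'
from scipy.spatial.transform import Rotation as R
ys=np.array([17.3,118.3,0]);ys/=np.linalg.norm(ys);xs=np.array([ys[1],-ys[0],0])
th=np.radians(17);n=-np.sin(th)*xs+np.cos(th)*np.array([0,0,1.])
Rt=np.c_[np.cross(-ys,-n),-ys,-n]
def plan(s,key,h):
    rv=R.from_matrix(Rt@np.array(s["ee_rot"]).T).as_rotvec(degrees=True)/120
    d=(np.array(key)+n*(14+h)-s["tcp_pos"])/100
    print("t",s["time_s"],"shift",d.round(4),"rot",rv.round(4),"force",np.round(s["force"],2))
E
python3 -c "
from h import *;from rig import read_state
plan(read_state(),[515,-186,51],50);print(n)"
python3 -m jog '[{"x":0.05,"y":0.1},{"x":0.12,"y":0.25},{"x":0.2,"y":0.4},{"x":0.28,"y":0.55},{"x":0.35,"y":0.7},{"x":0.42,"y":0.85},{"x":0.46,"y":0.93},{"x":0.5,"y":1}]' 1
```

```text
t 0.1 shift [ 2.2453  4.8829 -0.8956] rot [ 0.0165 -0.1424 -0.2513] force [0.26 0.41 0.95]
[-0.28929469  0.04230599  0.95630476]invalid input at $[0]: expected keys x, y, z, rx, ry, rz
```

```bash
python3 -m jog '[{"x":0.05,"y":0.1,"z":0,"rx":0,"ry":0,"rz":0},{"x":0.1,"y":0.25,"z":0,"rx":0,"ry":0,"rz":0},{"x":0.15,"y":0.4,"z":0,"rx":0,"ry":0,"rz":0},{"x":0.2,"y":0.55,"z":0,"rx":0,"ry":0,"rz":0},{"x":0.25,"y":0.7,"z":0,"rx":0,"ry":0,"rz":0},{"x":0.3,"y":0.8,"z":0,"rx":0,"ry":0,"rz":0},{"x":0.35,"y":0.9,"z":0,"rx":0,"ry":0,"rz":0},{"x":0.4,"y":1,"z":0,"rx":0,"ry":0,"rz":0}]' 1
python3 -m jog '[{"x":0.05,"y":0.12,"z":0,"rx":0,"ry":0,"rz":-0.03},{"x":0.1,"y":0.25,"z":0,"rx":0,"ry":0,"rz":-0.06},{"x":0.15,"y":0.4,"z":0,"rx":0,"ry":0,"rz":-0.09},{"x":0.2,"y":0.55,"z":0,"rx":0,"ry":0,"rz":-0.12},{"x":0.25,"y":0.7,"z":0,"rx":0,"ry":0,"rz":-0.15},{"x":0.3,"y":0.8,"z":0,"rx":0,"ry":0,"rz":-0.18},{"x":0.35,"y":0.9,"z":0,"rx":0,"ry":0,"rz":-0.21},{"x":0.4,"y":1,"z":0,"rx":0,"ry":0,"rz":-0.25}]'
python3 -m jog '[{"x":0.05,"y":0.12,"z":0,"rx":0,"ry":0,"rz":0},{"x":0.1,"y":0.25,"z":0,"rx":0,"ry":0,"rz":0},{"x":0.15,"y":0.4,"z":0,"rx":0,"ry":0,"rz":0},{"x":0.2,"y":0.55,"z":0,"rx":0,"ry":0,"rz":0},{"x":0.25,"y":0.7,"z":0,"rx":0,"ry":0,"rz":0},{"x":0.3,"y":0.8,"z":0,"rx":0,"ry":0,"rz":0},{"x":0.35,"y":0.9,"z":0,"rx":0,"ry":0,"rz":0},{"x":0.4,"y":1,"z":0,"rx":0,"ry":0,"rz":0}]'
python3 -c "
from h import *;from rig import read_state
plan(read_state(),[515,-186,51],50)"
```

```text
time_s: 0.9
tcp_pos: [312.6, -571.3, 202.7]
ee_rot: [[0.927, 0.375, 0.0], [0.375, -0.927, -0.0], [-0.0, 0.0, -1.0]]
force: [0.1, -0.2, 0.1]
gripper_width: 0.363
grasp_force: 0.0
time_s: 1.7
tcp_pos: [352.5, -471.4, 202.6]
ee_rot: [[0.99, -0.141, 0.0], [-0.141, -0.99, -0.0], [0.0, 0.0, -1.0]]
force: [0.1, -0.0, 0.4]
gripper_width: 0.006
grasp_force: 0.0
time_s: 2.5
tcp_pos: [392.6, -371.3, 202.6]
ee_rot: [[0.99, -0.138, 0.0], [-0.138, -0.99, -0.0], [0.0, 0.0, -1.0]]
force: [-0.5, -0.5, 0.0]
gripper_width: 0.004
grasp_force: 0.0
t 2.5 shift [ 1.0391  1.8805 -0.9037] rot [-0.0199 -0.1402 -0.003 ] force [-0.48 -0.46  0.01]
```

```bash
python3 -m jog '[{"x":0.05,"y":0.12,"z":0,"rx":0,"ry":-0.02,"rz":0},{"x":0.1,"y":0.25,"z":0,"rx":0,"ry":-0.04,"rz":0},{"x":0.15,"y":0.4,"z":0,"rx":-0.01,"ry":-0.06,"rz":0},{"x":0.2,"y":0.55,"z":0,"rx":-0.01,"ry":-0.08,"rz":0},{"x":0.25,"y":0.7,"z":0,"rx":-0.01,"ry":-0.1,"rz":0},{"x":0.35,"y":0.8,"z":0,"rx":-0.02,"ry":-0.12,"rz":0},{"x":0.45,"y":0.9,"z":0,"rx":-0.02,"ry":-0.14,"rz":0},{"x":0.5,"y":0.95,"z":0,"rx":-0.02,"ry":-0.14,"rz":-0.003}]'
python3 -m jog '[{"x":0.1,"y":0.15,"z":0,"rx":0,"ry":0,"rz":0},{"x":0.2,"y":0.35,"z":-0.1,"rx":0,"ry":0,"rz":0},{"x":0.3,"y":0.55,"z":-0.2,"rx":0,"ry":0,"rz":0},{"x":0.4,"y":0.75,"z":-0.3,"rx":0,"ry":0,"rz":0},{"x":0.5,"y":0.9,"z":-0.4,"rx":0,"ry":0,"rz":0},{"x":0.54,"y":0.93,"z":-0.5,"rx":0,"ry":0,"rz":0},{"x":0.54,"y":0.93,"z":-0.6,"rx":0,"ry":0,"rz":0},{"x":0.54,"y":0.93,"z":-0.65,"rx":0,"ry":0,"rz":0}]'
python3 - <<'E'
from h import *;from rig import read_state
plan(read_state(),[515,-186,51],20)
im,d=eyes.get_image("side");cv2.imwrite("pics/s1.png",cv2.resize(im[60:240,220:420],None,fx=4,fy=3.3,interpolation=2)[:600,:800])
im,d=eyes.get_image("top");cv2.imwrite("pics/t1.png",cv2.resize(im[140:270,270:400],None,fx=4,fy=4,interpolation=2))
E
```

```text
time_s: 3.3
tcp_pos: [441.6, -276.0, 202.4]
ee_rot: [[0.946, -0.145, 0.289], [-0.139, -0.989, -0.042], [0.292, -0.001, -0.956]]
force: [0.5, -0.2, 0.8]
gripper_width: 0.009
grasp_force: 0.0
time_s: 4.1
tcp_pos: [495.6, -184.6, 136.5]
ee_rot: [[0.947, -0.145, 0.287], [-0.139, -0.989, -0.042], [0.291, 0.0, -0.957]]
force: [0.0, -0.2, 0.4]
gripper_width: 0.008
grasp_force: 0.0
t 4.1 shift [ 9.520e-02  3.000e-04 -5.294e-01] rot [-0.0001 -0.0009  0.0003] force [ 0.04 -0.25  0.39]
```

View pics/s1.png

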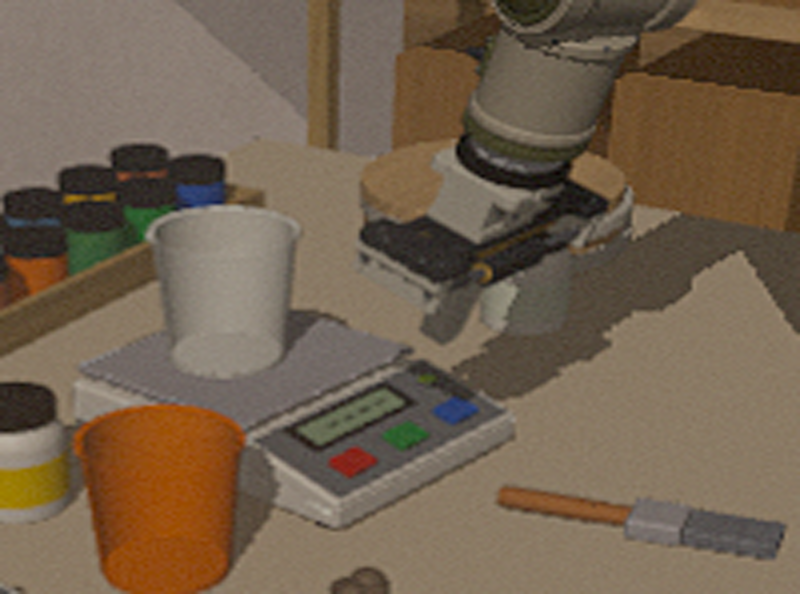

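View pics/t1.png

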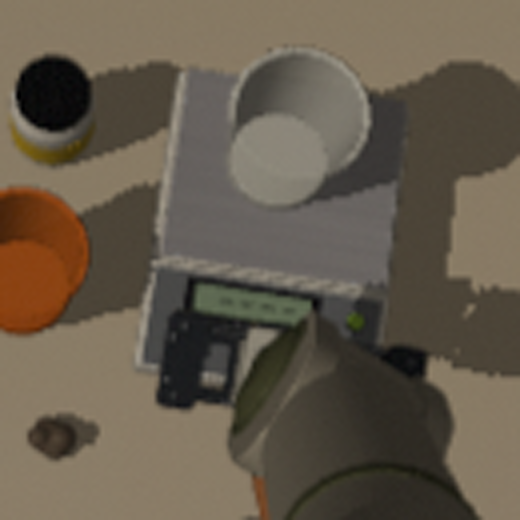

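The gripper is upright over the panel, leaning toward the robot, with the tip at about (440,335) in the side crop. It's clear of the tub. I'll lower to about 15 mm above the key and compare.

```bash
python3 -m jog '[{"x":0.02,"y":0,"z":-0.08,"rx":0,"ry":0,"rz":0},{"x":0.04,"y":0,"z":-0.16,"rx":0,"ry":0,"rz":0},{"x":0.06,"y":0,"z":-0.24,"rx":0,"ry":0,"rz":0},{"x":0.08,"y":0,"z":-0.32,"rx":0,"ry":0,"rz":0},{"x":0.1,"y":0,"z":-0.4,"rx":0,"ry":0,"rz":0},{"x":0.11,"y":0,"z":-0.48,"rx":0,"ry":0,"rz":0},{"x":0.11,"y":0,"z":-0.54,"rx":0,"ry":0,"rz":0},{"x":0.11,"y":0,"z":-0.57,"rx":0,"ry":0,"rz":0}]'
python3 - <<'E'
from h import *;from rig import read_state
s=read_state();plan(s,[515,-186,51],0)
im,d=eyes.get_image("side")
a,c=280,150
big=cv2.resize(im[c:c+70,a:a+90],None,fx=8,fy=8,interpolation=2)
p=eyes.camera_params("side");T=p["world_to_cam"];K=np.array([[p["fx"],0,p["cx"]],[0,p["fy"],p["cy"]],[0,0,1]])
tip=s["tcp_pos"]-14*n
P=[tip,tip+17.5*ys,tip-17.5*ys,[515,-186,51],[515,-180,51]]
q=cv2.projectPoints(np.array(P,float),cv2.Rodrigues(T[:3,:3])[0],T[:3,3],K,np.array([p["k1"],0,0,0.]))[0][:,0]
print(q.round(1))
for i,(u,v) in enumerate(q): cv2.circle(big,(int((u+.5-a)*8),int((v+.5-c)*8)),3,(0,255,255) if i<3 else (255,0,255),-1)
cv2.imwrite("pics/s2.png",big)
E
```

```text
time_s: 5.0
tcp_pos: [512.8, -187.5, 93.2]
ee_rot: [[0.952, -0.147, 0.269], [-0.143, -0.989, -0.034], [0.271, -0.006, -0.963]]
force: [0.0, 0.6, 0.0]
gripper_width: 0.006
grasp_force: 0.0
t 5.0 shift [-0.0188  0.0206 -0.2877] rot [-0.0045 -0.0102  0.001 ] force [0.01 0.55 0.01]
[[321.8 181.4]
 [318.  183.6]
 [325.5 179.2]
 [321.7 190.5]
 [320.7 191.4]]
```

View pics/s2.png

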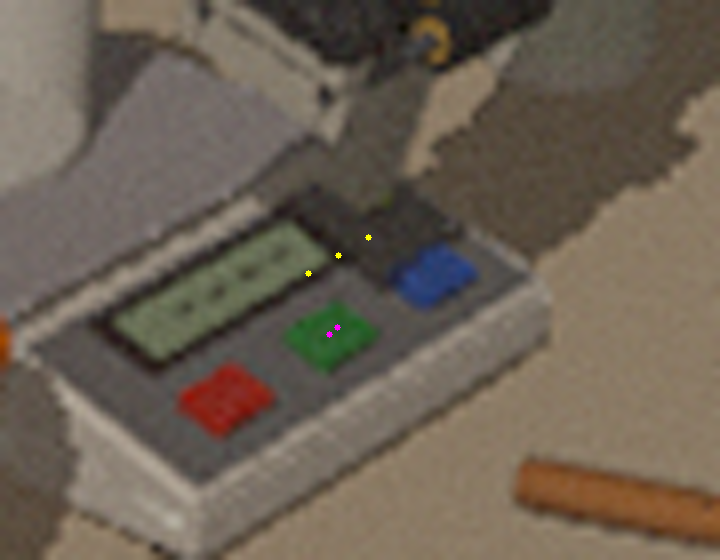

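The tool stopped at z=93, short of the commanded 79 and slightly untilted, so a joint limit is likely. The tip's lower end appears near (360,205), somewhat above the predicted (338,255). I'll check the joints and segment the tip using depth.

```bash
python3 - <<'E'
from h import *;from rig import read_state
s=read_state();print(np.round(s["qpos"],3),s["tcp_pos"],np.round(s["force"],2), np.round(s["ee_rot"],3).tolist())
im,D=eyes.get_image("side")
# points cloud near tool
p=eyes.camera_params("side");K=np.array([[p["fx"],0,p["cx"]],[0,p["fy"],p["cy"]],[0,0,1]]);T=np.linalg.inv(p["world_to_cam"])
vv,uu=np.mgrid[100:215,260:420];uv=np.stack([uu.ravel(),vv.ravel()],1).astype(float)
xy=cv2.undistortPoints(uv[:,None],K,np.array([p["k1"],0,0,0.]))[:,0];d=D[100:215,260:420].ravel()
W=(np.c_[xy,np.ones(len(d))]*d[:,None])@T[:3,:3].T+T[:3,3]
Rm=np.array(s["ee_rot"]);L=(W-s["tcp_pos"])@Rm
m=(d>0)&(abs(L[:,0])<40)&(abs(L[:,1])<45)&(L[:,2]>-70)&(L[:,2]<30)
for lo in range(-70,30,6):
    k=m&(L[:,2]>=lo)&(L[:,2]<lo+6)
    if k.any(): print(lo,k.sum(),"x",np.percentile(L[k,0],[5,95]).round(),"y",np.percentile(L[k,1],[5,95]).round(),"uv",uv[k].mean(0).round())
E
```

```text
[ 0.198  0.496  0.104  2.323 -1.045  0.106 -0.405] [ 512.84972059 -187.50095371   93.11604841] [ 0.27  0.88 -0.33] [[0.952, -0.146, 0.269], [-0.142, -0.989, -0.034], [0.271, -0.006, -0.963]]
-70 14 x [-11.  -3.] y [-20.   6.] uv [329. 162.]
-64 13 x [-10.  -2.] y [-20.   8.] uv [328. 164.]
-58 17 x [-11.  -2.] y [-20.  12.] uv [329. 165.]
-52 13 x [-9. -2.] y [-19.   8.] uv [327. 167.]
-46 18 x [-11.   2.] y [-20.  10.] uv [327. 168.]
-40 18 x [-10.   5.] y [-20.   6.] uv [325. 170.]
-34 14 x [-10.   8.] y [-20.   8.] uv [324. 172.]
-28 16 x [-10.   8.] y [-18.   4.] uv [325. 173.]
-22 8 x [-10.  -4.] y [-11.   5.] uv [326. 174.]
-16 1 x [-9. -9.] y [1. 1.] uv [327. 175.]
```

Joints 5 and 6 are at their limits, so the lean isn't reachable here. I'll switch to a vertical tool, back off upward, and check where the tip is.

```bash
python3 -m jog '[{"x":0,"y":0,"z":0.2,"rx":0,"ry":0,"rz":0},{"x":0,"y":0,"z":0.3,"rx":0,"ry":0.03,"rz":0},{"x":0,"y":0,"z":0.3,"rx":0.01,"ry":0.06,"rz":0},{"x":0,"y":0,"z":0.3,"rx":0.01,"ry":0.09,"rz":0},{"x":0,"y":0,"z":0.3,"rx":0.02,"ry":0.12,"rz":0},{"x":0,"y":0,"z":0.3,"rx":0.02,"ry":0.14,"rz":0},{"x":0,"y":0,"z":0.3,"rx":0.02,"ry":0.14,"rz":0},{"x":0,"y":0,"z":0.3,"rx":0.02,"ry":0.14,"rz":0}]'
python3 - <<'E'
from h import *;from rig import read_state
s=read_state();print(np.round(s["qpos"],3))
im,D=eyes.get_image("side")
def proj(P):
    p=eyes.camera_params("side");T=p["world_to_cam"];K=np.array([[p["fx"],0,p["cx"]],[0,p["fy"],p["cy"]],[0,0,1]])
    return cv2.projectPoints(np.array(P,float).reshape(-1,3),cv2.Rodrigues(T[:3,:3])[0],T[:3,3],K,np.array([p["k1"],0,0,0.]))[0][:,0].round(1)
t=np.array(s["tcp_pos"]);print("tip",proj(t+14*np.array(s["ee_rot"])[:,2]), "start tip",proj([272,-672,188]),"s1 tip",proj([499.6,-185.2,123.1]))
a,c=280,130;cv2.imwrite("pics/s3.png",cv2.resize(im[c:c+80,a:a+90],None,fx=7,fy=7,interpolation=0))
E
```

```text
time_s: 5.9
tcp_pos: [512.5, -187.0, 123.2]
ee_rot: [[0.989, -0.145, -0.02], [-0.145, -0.989, 0.008], [-0.021, -0.005, -1.0]]
force: [-0.3, 0.7, 0.1]
gripper_width: 0.005
grasp_force: 0.0
[-0.231  0.608  0.726  2.098 -0.636  0.691 -0.792]
tip [[323.3 172.9]] start tip [[466.3 109.2]] s1 tip [[327.1 170. ]]
```

View pics/s3.png

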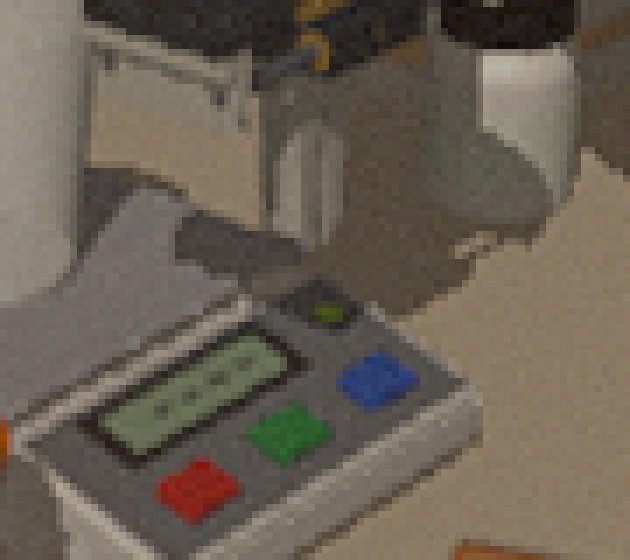

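The vertical tool is fine, with joints well inside their ranges. The tip is near (310,250) in the crop, in line with the green key, but it looks 15–20 mm higher than predicted. I'll descend slowly and rely on force to detect contact.

```bash
python3 -m jog '[{"x":0,"y":0.01,"z":-0.08,"rx":-0.003,"ry":-0.01,"rz":0},{"x":0,"y":0.01,"z":-0.16,"rx":-0.003,"ry":-0.01,"rz":0},{"x":0,"y":0.01,"z":-0.24,"rx":-0.003,"ry":-0.01,"rz":0},{"x":0,"y":0.01,"z":-0.32,"rx":-0.003,"ry":-0.01,"rz":0},{"x":0,"y":0.01,"z":-0.4,"rx":-0.003,"ry":-0.01,"rz":0},{"x":0,"y":0.01,"z":-0.45,"rx":-0.003,"ry":-0.01,"rz":0},{"x":0,"y":0.01,"z":-0.5,"rx":-0.003,"ry":-0.01,"rz":0},{"x":0,"y":0.01,"z":-0.5,"rx":-0.003,"ry":-0.01,"rz":0}]'
python3 - <<'E'
from h import *;from rig import read_state
s=read_state();print(np.round(s["qpos"],3))
im,D=eyes.get_image("side")
a,c=280,140;cv2.imwrite("pics/s4.png",cv2.resize(im[c:c+70,a:a+80],None,fx=8,fy=8,interpolation=2))
E
```

```text
time_s: 6.75
tcp_pos: [512.5, -186.1, 72.7]
ee_rot: [[0.989, -0.145, -0.001], [-0.145, -0.989, 0.001], [-0.001, -0.001, -1.0]]
force: [0.3, -0.2, -0.5]
gripper_width: 0.006
grasp_force: 0.0
[-0.163  0.662  0.62   2.145 -0.74   0.559 -0.706]
```

View pics/s4.png

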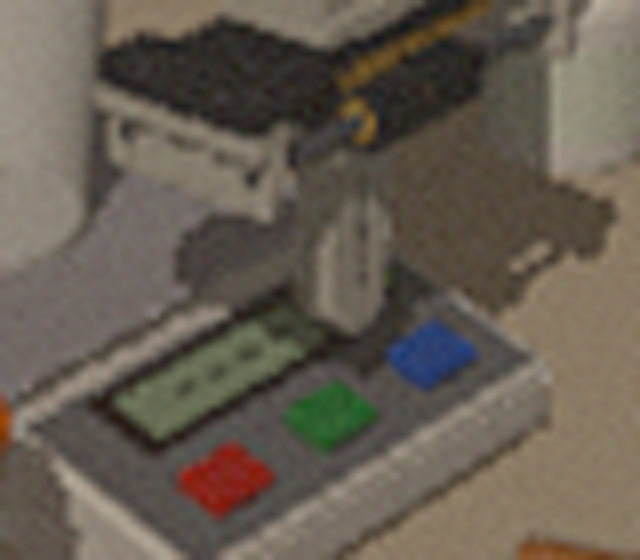

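The tip's bottom is at (350,330), and the key centre is at (332,415). That means it's either 25 mm above the key or displaced behind it, so I'll check the depth on the finger's pixels.

```bash
python3 - <<'E'
from h import *;from rig import read_state
im,D=eyes.get_image("side");print(read_state()["tcp_pos"])
for u in(320,322,324,326):
    for v in(170,174,177,179,180,181,182,184):
        d=float(D[v,u]); 
        print(u,v,im[v,u],unproj("side",u,v,d=d).round() if d>0 else None)
E
```

```text
[ 512.72757245 -186.24097311   73.3283169 ]
320 170 [ 94 106 117] [ 512. -166.  128.]
320 174 [110 125 135] [ 512. -168.  115.]
320 177 [112 126 135] [ 512. -168.  105.]
320 179 [ 83  99 109] [ 514. -172.   96.]
320 180 [46 53 56] [ 518. -180.   88.]
320 181 [49 61 63] [ 546. -230.   53.]
320 182 [48 58 56] [ 541. -220.   56.]
320 184 [39 43 55] [ 539. -218.   50.]
322 170 [ 82  93 100] [ 507. -169.  128.]
322 174 [ 91 101 109] [ 509. -173.  113.]
322 177 [ 93 103 111] [ 506. -168.  106.]
322 179 [ 96 109 119] [ 506. -168.  100.]
322 180 [77 86 95] [ 505. -168.   97.]
322 181 [41 46 53] [ 542. -234.   52.]
322 182 [27 32 38] [ 539. -228.   52.]
322 184 [47 50 56] [ 531. -215.   54.]
324 170 [ 86  98 106] [ 505. -177.  125.]
324 174 [ 82  93 100] [ 506. -179.  111.]
324 177 [ 84  96 100] [ 505. -179.  102.]
324 179 [ 91 104 114] [ 504. -177.   97.]
324 180 [ 83  95 103] [ 504. -178.   93.]
324 181 [63 70 77] [ 507. -182.   87.]
324 182 [46 51 56] [ 534. -233.   51.]
324 184 [41 43 54] [ 530. -225.   50.]
326 170 [ 94 105 111] [ 504. -187.  121.]
326 174 [ 93 103 116] [ 503. -186.  109.]
326 177 [ 89 101 108] [ 503. -186.   99.]
326 179 [80 90 95] [ 503. -187.   92.]
326 180 [53 60 63] [ 535. -246.   52.]
326 181 [45 51 53] [ 534. -244.   50.]
326 182 [46 54 55] [ 531. -239.   50.]
326 184 [49 55 58] [ 527. -232.   48.]
```

The finger's xy is right (about 512,-186), but its bottom is at z≈90 with the TCP at 73, so the fingers end well behind the stated tip. I'll feel downward in small steps.

```bash
python3 -m jog '[{"x":0,"y":0,"z":-0.01,"rx":0,"ry":0,"rz":0},{"x":0,"y":0,"z":-0.02,"rx":0,"ry":0,"rz":0},{"x":0,"y":0,"z":-0.03,"rx":0,"ry":0,"rz":0},{"x":0,"y":0,"z":-0.04,"rx":0,"ry":0,"rz":0},{"x":0,"y":0,"z":-0.05,"rx":0,"ry":0,"rz":0},{"x":0,"y":0,"z":-0.06,"rx":0,"ry":0,"rz":0},{"x":0,"y":0,"z":-0.07,"rx":0,"ry":0,"rz":0},{"x":0,"y":0,"z":-0.08,"rx":0,"ry":0,"rz":0}]'
```

```text
time_s: 7.65
tcp_pos: [512.7, -186.1, 65.3]
ee_rot: [[0.99, -0.144, -0.0], [-0.144, -0.99, 0.001], [-0.0, -0.001, -1.0]]
force: [0.0, -0.8, 0.1]
gripper_width: 0.008
grasp_force: 0.0
```

```bash
python3 -m jog '[{"x":0,"y":0,"z":-0.01,"rx":0,"ry":0,"rz":0},{"x":0,"y":0,"z":-0.02,"rx":0,"ry":0,"rz":0},{"x":0,"y":0,"z":-0.03,"rx":0,"ry":0,"rz":0},{"x":0,"y":0,"z":-0.04,"rx":0,"ry":0,"rz":0},{"x":0,"y":0,"z":-0.04,"rx":0,"ry":0,"rz":0},{"x":0,"y":0,"z":-0.04,"rx":0,"ry":0,"rz":0},{"x":0,"y":0,"z":-0.04,"rx":0,"ry":0,"rz":0},{"x":0,"y":0,"z":-0.04,"rx":0,"ry":0,"rz":0}]'
```

```text
time_s: 8.45
tcp_pos: [512.8, -186.2, 61.4]
ee_rot: [[0.99, -0.144, -0.0], [-0.144, -0.99, 0.001], [-0.0, -0.001, -1.0]]
force: [-0.3, 0.1, 0.6]
gripper_width: 0.006
grasp_force: 0.0
```

No contact at the nominal height, which agrees with the depth. I'll go lower.

```bash
python3 -m jog '[{"x":0,"y":0,"z":-0.01,"rx":0,"ry":0,"rz":0},{"x":0,"y":0,"z":-0.02,"rx":0,"ry":0,"rz":0},{"x":0,"y":0,"z":-0.03,"rx":0,"ry":0,"rz":0},{"x":0,"y":0,"z":-0.04,"rx":0,"ry":0,"rz":0},{"x":0,"y":0,"z":-0.05,"rx":0,"ry":0,"rz":0},{"x":0,"y":0,"z":-0.06,"rx":0,"ry":0,"rz":0},{"x":0,"y":0,"z":-0.07,"rx":0,"ry":0,"rz":0},{"x":0,"y":0,"z":-0.08,"rx":0,"ry":0,"rz":0}]'
python3 - <<'E'
from h import *;from rig import read_state
im,D=eyes.get_image("side");print(read_state()["tcp_pos"],read_state()["force"])
for u in(320,322,324,326):
    print(u,[tuple(unproj("side",u,v,d=float(D[v,u])).round().astype(int).tolist()) for v in range(180,190)])
a,c=280,140;cv2.imwrite("pics/s5.png",cv2.resize(im[c:c+70,a:a+80],None,fx=8,fy=8,interpolation=2))
E
```

```text
time_s: 9.25
tcp_pos: [512.7, -186.1, 53.3]
ee_rot: [[0.99, -0.144, -0.0], [-0.144, -0.99, 0.001], [-0.0, -0.001, -1.0]]
force: [0.4, -1.0, -0.9]
gripper_width: 0.006
grasp_force: 0.0
[ 512.71505394 -186.1212019    53.17976413] [-0.17025576  0.30372013  0.66315788]
320 [(512, -169, 94), (510, -165, 94), (513, -171, 87), (509, -163, 89), (512, -170, 81), (514, -174, 75), (515, -174, 72), (532, -205, 48), (530, -202, 47), (524, -192, 50)]
322 [(508, -173, 94), (507, -172, 91), (506, -170, 89), (506, -170, 86), (509, -176, 79), (504, -167, 81), (507, -173, 74), (509, -177, 69), (518, -193, 55), (519, -194, 51)]
324 [(504, -178, 93), (503, -176, 91), (504, -178, 86), (504, -178, 83), (506, -182, 77), (506, -182, 74), (504, -178, 73), (503, -178, 70), (519, -207, 48), (516, -202, 48)]
326 [(503, -188, 89), (503, -187, 86), (503, -188, 82), (507, -195, 74), (502, -187, 76), (504, -191, 70), (522, -223, 46), (520, -221, 44), (515, -212, 47), (516, -214, 42)]
```

View pics/s5.png

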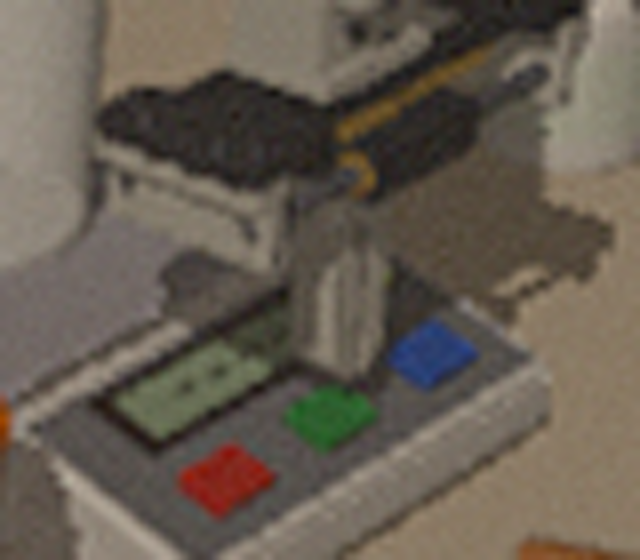

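The picture now shows the finger bottom at (345,375), z≈70 by depth, with the key still about 18 mm below. Contact should come at a TCP height of about 36.

```bash
python3 -m jog '[{"x":0,"y":0,"z":-0.02,"rx":0,"ry":0,"rz":0},{"x":0,"y":0,"z":-0.04,"rx":0,"ry":0,"rz":0},{"x":0,"y":0,"z":-0.06,"rx":0,"ry":0,"rz":0},{"x":0,"y":0,"z":-0.08,"rx":0,"ry":0,"rz":0},{"x":0,"y":0,"z":-0.1,"rx":0,"ry":0,"rz":0},{"x":0,"y":0,"z":-0.11,"rx":0,"ry":0,"rz":0},{"x":0,"y":0,"z":-0.12,"rx":0,"ry":0,"rz":0},{"x":0,"y":0,"z":-0.12,"rx":0,"ry":0,"rz":0}]'
python3 - <<'E'
from h import *
im,D=eyes.get_image("side")
for u in(320,322,324,326):
    print(u,[tuple(unproj("side",u,v,d=float(D[v,u])).round().astype(int).tolist()) for v in range(184,194)])
E
```

```text
time_s: 10.1
tcp_pos: [512.7, -186.1, 41.3]
ee_rot: [[0.99, -0.144, -0.0], [-0.144, -0.99, 0.001], [-0.001, -0.001, -1.0]]
force: [0.6, 0.4, -0.1]
gripper_width: 0.01
grasp_force: 0.0
320 [(512, -170, 81), (512, -169, 78), (512, -169, 75), (513, -171, 71), (512, -169, 69), (513, -173, 63), (519, -183, 53), (517, -180, 51), (518, -181, 48), (515, -176, 48)]
322 [(508, -174, 80), (506, -171, 79), (508, -174, 74), (502, -164, 77), (506, -171, 69), (505, -170, 67), (506, -171, 63), (516, -189, 47), (509, -177, 52), (510, -179, 47)]
324 [(505, -180, 78), (504, -178, 77), (506, -183, 70), (505, -181, 68), (506, -183, 64), (504, -179, 63), (507, -186, 55), (512, -195, 46), (508, -187, 48), (507, -186, 45)]
326 [(499, -182, 79), (504, -191, 70), (505, -192, 66), (502, -187, 66), (506, -195, 58), (515, -211, 44), (514, -211, 41), (504, -191, 50), (504, -192, 46), (505, -194, 42)]
```

Now 1 mm steps, 4 mm in total.

```bash
python3 -m jog '[{"x":0,"y":0,"z":-0.01,"rx":0,"ry":0,"rz":0},{"x":0,"y":0,"z":-0.02,"rx":0,"ry":0,"rz":0},{"x":0,"y":0,"z":-0.03,"rx":0,"ry":0,"rz":0},{"x":0,"y":0,"z":-0.04,"rx":0,"ry":0,"rz":0},{"x":0,"y":0,"z":-0.04,"rx":0,"ry":0,"rz":0},{"x":0,"y":0,"z":-0.04,"rx":0,"ry":0,"rz":0},{"x":0,"y":0,"z":-0.04,"rx":0,"ry":0,"rz":0},{"x":0,"y":0,"z":-0.04,"rx":0,"ry":0,"rz":0}]'
```

```text
time_s: 10.95
tcp_pos: [512.9, -186.2, 37.5]
ee_rot: [[0.99, -0.144, 0.0], [-0.144, -0.99, 0.001], [-0.0, -0.001, -1.0]]
force: [1.2, 0.4, 2.2]
gripper_width: 0.003
grasp_force: 1.2
```

First contact, at about 2 N.

```bash
python3 -m jog '[{"x":0,"y":0,"z":-0.01,"rx":0,"ry":0,"rz":0},{"x":0,"y":0,"z":-0.02,"rx":0,"ry":0,"rz":0},{"x":0,"y":0,"z":-0.02,"rx":0,"ry":0,"rz":0},{"x":0,"y":0,"z":-0.02,"rx":0,"ry":0,"rz":0},{"x":0,"y":0,"z":-0.02,"rx":0,"ry":0,"rz":0},{"x":0,"y":0,"z":-0.02,"rx":0,"ry":0,"rz":0},{"x":0,"y":0,"z":-0.02,"rx":0,"ry":0,"rz":0},{"x":0,"y":0,"z":-0.02,"rx":0,"ry":0,"rz":0}]'; python3 -c "
from rig import read_state;s=read_state();print(s['tcp_pos'],s['force'])"
```

```text
time_s: 11.75
tcp_pos: [512.8, -186.2, 35.4]
ee_rot: [[0.99, -0.144, -0.0], [-0.144, -0.99, 0.001], [-0.0, -0.001, -1.0]]
force: [2.4, -0.5, 4.4]
gripper_width: 0.004
grasp_force: 1.9
[ 512.82684241 -186.2399739    35.40007214] [ 2.3833609  -0.53324146  4.42818541]
```

The force fits the key spring, and the key is at about its switching point. I'll go 1.2 mm further and hold.

```bash
python3 -m jog '[{"x":0,"y":0,"z":-0.006,"rx":0,"ry":0,"rz":0},{"x":0,"y":0,"z":-0.012,"rx":0,"ry":0,"rz":0},{"x":0,"y":0,"z":-0.012,"rx":0,"ry":0,"rz":0},{"x":0,"y":0,"z":-0.012,"rx":0,"ry":0,"rz":0},{"x":0,"y":0,"z":-0.012,"rx":0,"ry":0,"rz":0},{"x":0,"y":0,"z":-0.012,"rx":0,"ry":0,"rz":0},{"x":0,"y":0,"z":-0.012,"rx":0,"ry":0,"rz":0},{"x":0,"y":0,"z":-0.012,"rx":0,"ry":0,"rz":0}]'
```

```text
time_s: 12.55
tcp_pos: [512.9, -186.3, 34.2]
ee_rot: [[0.989, -0.145, 0.0], [-0.145, -0.989, 0.001], [-0.0, -0.001, -1.0]]
force: [1.8, -0.5, 5.1]
gripper_width: 0.002
grasp_force: 2.4
```

```bash
python3 -m jog '[{"x":0,"y":0,"z":-0.004,"rx":0,"ry":0,"rz":0},{"x":0,"y":0,"z":-0.008,"rx":0,"ry":0,"rz":0},{"x":0,"y":0,"z":-0.008,"rx":0,"ry":0,"rz":0},{"x":0,"y":0,"z":-0.008,"rx":0,"ry":0,"rz":0},{"x":0,"y":0,"z":-0.008,"rx":0,"ry":0,"rz":0},{"x":0,"y":0,"z":-0.008,"rx":0,"ry":0,"rz":0},{"x":0,"y":0,"z":-0.008,"rx":0,"ry":0,"rz":0},{"x":0,"y":0,"z":-0.008,"rx":0,"ry":0,"rz":0}]'; python3 - <<'E'
from h import *;from rig import read_state
im,D=eyes.get_image("side")
for i in range(4):
    eyes.get_image("side");print(np.round(read_state()["force"],1))
a,c=260,130;cv2.imwrite("pics/s6.png",cv2.resize(im[c:c+80,a:a+100],None,fx=7,fy=7,interpolation=2))
E
```

```text
time_s: 13.35
tcp_pos: [513.1, -186.3, 33.5]
ee_rot: [[0.99, -0.145, 0.0], [-0.145, -0.99, 0.001], [0.0, -0.001, -1.0]]
force: [2.7, -0.9, 5.9]
gripper_width: 0.01
grasp_force: 2.6
[ 4.2 -0.2  5.6]
[2.4 0.8 7.3]
[ 3.  -0.8  7.2]
[3.2 0.2 6.3]
```

View pics/s6.png

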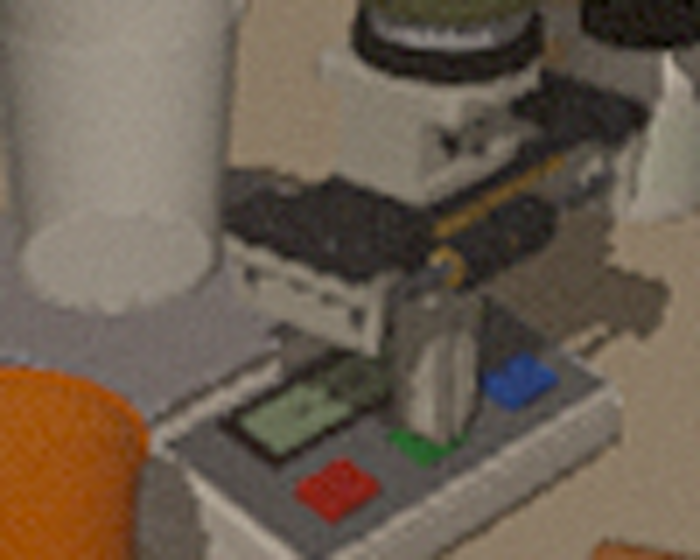

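The fingertips are on the green key at (430,440). The force is about 7 N, so the key is fully down, and it has been held for about 1 s. Red and blue are clear. Now I'll release and withdraw.

```bash
python3 -m jog '[{"x":0,"y":0,"z":0.02,"rx":0,"ry":0,"rz":0},{"x":0,"y":0,"z":0.05,"rx":0,"ry":0,"rz":0},{"x":0,"y":0,"z":0.1,"rx":0,"ry":0,"rz":0},{"x":0,"y":0,"z":0.2,"rx":0,"ry":0,"rz":0},{"x":0,"y":0,"z":0.35,"rx":0,"ry":0,"rz":0},{"x":0,"y":0,"z":0.5,"rx":0,"ry":0,"rz":0},{"x":0,"y":0,"z":0.65,"rx":0,"ry":0,"rz":0},{"x":0,"y":0,"z":0.8,"rx":0,"ry":0,"rz":0}]'
python3 -m jog '[{"x":-0.02,"y":-0.1,"z":0.1,"rx":0,"ry":0,"rz":0},{"x":-0.05,"y":-0.25,"z":0.2,"rx":0,"ry":0,"rz":0},{"x":-0.1,"y":-0.4,"z":0.3,"rx":0,"ry":0,"rz":0},{"x":-0.15,"y":-0.55,"z":0.4,"rx":0,"ry":0,"rz":0},{"x":-0.2,"y":-0.7,"z":0.5,"rx":0,"ry":0,"rz":0},{"x":-0.2,"y":-0.8,"z":0.6,"rx":0,"ry":0,"rz":0},{"x":-0.2,"y":-0.8,"z":0.6,"rx":0,"ry":0,"rz":0},{"x":-0.2,"y":-0.8,"z":0.6,"rx":0,"ry":0,"rz":0}]'
python3 - <<'E'
from h import *
im,D=eyes.get_image("top");old=cv2.imread("pics/top0.png")
for k,o in(("old",old),("new",im)):
    x=o[215:240,300:370].astype(int)
    for nm,m in(("r",(x[...,2]>1.6*x[...,1])&(x[...,2]>70)),("g",(x[...,1]>1.4*x[...,2])&(x[...,1]>1.2*x[...,0])&(x[...,1]>50))):
        v,u=np.nonzero(m);print(k,nm,len(u),(u.mean()+300).round(1),(v.mean()+215).round(1))
E
```

```text
time_s: 14.4
tcp_pos: [512.2, -185.9, 114.4]
ee_rot: [[0.989, -0.145, -0.001], [-0.145, -0.989, 0.002], [-0.001, -0.001, -1.0]]
force: [-0.6, -0.9, -0.6]
gripper_width: 0.008
grasp_force: 0.0
time_s: 15.2
tcp_pos: [492.9, -266.0, 173.3]
ee_rot: [[0.989, -0.145, 0.0], [-0.145, -0.989, 0.002], [-0.0, -0.002, -1.0]]
force: [-0.3, 0.2, 0.2]
gripper_width: 0.007
grasp_force: 0.0
old r 60 317.0 225.7
old g 57 334.1 228.5
new r 0 nan nan
new g 0 nan nan<stdin>:6: RuntimeWarning: Mean of empty slice.
  ret = ret.dtype.type(ret / rcount)
```

The arm blocks the top view, so I'll check from the side and then hand in.

```bash
python3 - <<'E'
from h import *
im,D=eyes.get_image("side");old=cv2.imread("pics/side0.png")
for k,o in(("old",old),("new",im)):
    x=o[170:215,290:350].astype(int);B,G,Rr=x[...,0],x[...,1],x[...,2]
    for nm,m in(("r",(Rr>1.6*G)&(Rr>70)),("g",(G>1.4*Rr)&(G>1.2*B)&(G>50)),("b",(B>1.4*Rr)&(B>1.2*G)&(B>60))):
        v,u=np.nonzero(m);print(k,nm,len(u),u.mean().round(1),v.mean().round(1)) if len(u) else print(k,nm,0)
E
```

```text
old r 80 21.0 30.3
old g 58 30.8 21.6
old b 57 43.3 13.8
new r 84 22.8 30.9
new g 55 30.9 21.5
new b 59 43.3 13.9
```

The keys and the scale are where they were.

```bash
python3 -c "
from rig import workorder;print(workorder.close_job())"
```

```text
the job is handed in; nothing more can be done
None
```

The green tare key on the tub's scale was pressed fully down at about 7 N, held for about a second and released; the arm then withdrew, that scale's keys looked unmoved in the side camera, and the job is handed in (no verdict was returned).

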